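Load the windowed sample cell into the light checker and set the gain dial

TASK

Put the sample cell that has clear windows (it has a flat fin on top; not the plain one with the round grip) upright and fully home in the square socket of the light checker, gently, with its clear faces square to the light path so that the lamp shines through them from one head to the other. Then set the click-stop dial on the checker to the fourth click clockwise from its anticlockwise stop, and let go. Leave everything else on the desk where it is.

Things in the scene. Friction and masses are not known exactly. Their poses are not given: they have to be found in the camera images.
- cell: Cell to load: upright block 44 x 44 mm, 80 mm tall, on top a grip fin 14 mm thick (along cell x), 42 mm long (along y), 40 mm tall; 120 mm in all, 0.15 to 0.31 kg. Its +x and -x faces are clear windows, +y and -y faces opaque, ribbed; the fin is parallel to the windows. Half a turn makes no difference. Origin at the centre of the underside, z up. Starts upright on the desk, any yaw.
- blank: Look-alike block, 44 x 44 x 80 mm, with ribbed walls on all four sides, no windows, and on top a round grip post 30 mm across, 40 mm tall, instead of a fin. Origin at the centre of its underside. Not wanted: leave it standing.
- checker: Light checker, fixed: grey plate 280 mm (y) x 230 mm (x -175 to +55), 18 mm thick. Black socket block 90 x 90 mm at the origin, top at 42 mm. White heads (64 mm in x) at y = +-50 to +-135, top 84 mm; lens barrels reach in to y = +-32, height 51 to 77 mm. Light runs along y, head to head. Dial at x -115, y 0. Origin at desk level under the socket centre, z up.
- seat (a point): Centre of the socket floor, 18 mm above the desk, where the underside of a fully home cell lies. Pocket 47 x 47 mm, sides along the checker's x and y, 24 mm deep, the upper 8 mm sloping out to 59 x 59 mm at the mouth (42 mm above the desk). The cell fits in any quarter turn; light passes only with the cell's x along the checker's y.
- dial (a joint): Dial angle, rad, positive clockwise from above. 0 is the rest at the anticlockwise stop; rests (clicks) every 0.349 rad (20 degrees), 0 to 7, a white tick on the plate for each. Fourth click: 1.396. It starts at rest 1. Let go within 0.1 rad of a rest, it snaps into it; about 0.1 N m carries it over a click.
- dial_grip (a point): Grip point on the dial's vertical axis, 60 mm above the desk. Round black flange 76 mm across, top at 36 mm; on it a bar 56 mm long, 16 mm thick, top at 70 mm. The point's x runs along the bar to its white pointer end and turns with the dial. Pointer at joint 0: 70 degrees anticlockwise (from above) of the checker's x; at the fourth click: 10 degrees clockwise of it.
- dropper: White closed bottle, 36 mm across, 110 mm tall. Origin under its centre. Bystander.
- spool: Filament spool lying flat, 196 mm across, 60 mm high, 0.9 kg. Origin under its centre. Bystander.
- calipers: Calipers lying flat on the far part of the desk, about 200 mm long, 14 mm high. Bystander.
- scraper: Spatula-shaped scraper lying on the desk at the left, 190 mm long. Bystander.
- driver: Screwdriver lying on the desk, 170 mm long. Bystander.
Things that resemble listed ones, but are neither listed nor needed, are in the scene too. What is shaped like the cell but purple or turquoise is not meant.

How it is judged:
By the outcome, as a careful person would: the job done as asked, in the order asked, and still so for the second after the job is handed in, with the robot touching nothing.
It also fails if it takes over 64 s, if anything falls off the work surface, if the arm or the gripper's body presses on something with over 40 N, if the wrist force passes 120 N, or if a joint passes its speed limit or range.

ROBOT

A 7-joint arm with a two-finger parallel gripper is mounted at the origin on the work surface. World frame = base frame: x ahead of the robot, y to its left, z up, the work surface at z = 0. Lengths are in m, angles in rad, forces in N, time in s.
With the tool pointing down it reaches from about 0.425 to 0.825 m from the base axis. Payload 3.6 kg.
Tool frame: the origin (TCP) lies on the centre line of the jaws, within the pads' length; the fingertips stand 14 mm ahead of it and the grasp point (between the pads) lies 5 mm behind it; z points along the fingers, y is the direction in which the jaws open and shut (so a half turn about z gives the same grasp; the last joint's range is limited). The gripper opens to 85 mm and grips with 20 to 120 N. Pads are 22 mm wide; open, the fingers measure 114 mm over their backs; the gripper's body (76 mm by 85 mm) begins 54 mm behind the grasp point. The pads swing forward as they close: fully open they stand 13 mm farther back than shut.
Start: joints at [-1.25, 0.615, -0.013, 1.423, 0.008, 1.103, -0.04], TCP at [0.221, 0.611, 0.245] pointing down, gripper open.
Joint ranges: [-3.12, 3.12], [-0.3, 2.06], [-1.34, 1.32], [0.26, 2.42], [-1.36, 4.5], [0.01, 1.98], [-2.84, 2.84]. Speed limits (rad/s): [2.79, 2.79, 3.14, 3.14, 3.14, 3.14, 3.14].

INTERFACE

Orientations are given as a 3x3 rotation matrix whose columns are the frame's x, y, z axes.
In Python, from plant import monitor, read_camera, camera_model, robot gives the robot as it stands.
- The arm moves only by the tool step_arm, never from a script. Its argument "plan" is a list of rows, each an object with "dp": the shift along the tool's x, y, z in mm, a list of three; "angular": the turn, a rotation vector about the tool's x, y, z in degrees, a list of three; "gripper": the gripper's target within -1 to 1 (fully open at 1, half-way at 0, shut at -1). In form: [{"dp": [tx, ty, tz], "angular": [ax, ay, az], "gripper": gripper}, ...]. A call has 1 to 20 rows; each row shifts and turns the commanded pose from where the row before left it, along the tool's axes as they then stand; what a row does not reach is not made up. A row lasts 1/10 s, in which the tool goes at most 50 mm and 8.59 degrees, less where a joint would pass 70% of its speed; a pose out of reach is approached as far as the arm can. A call with a gripper value outside its range is refused whole. The fingers move at their own pace and stop on an object; "squeeze" is the grip in N (left out, the last holds). Time passes only in rows, so rows that do not move let the fingers close. It gives the time, the measured TCP pose, the force and the opening at its end, in the units of the state.
- monitor.get_obs(): the state, without advancing time (a new reading comes with each control period).
- read_camera(name): name is "scene" or "top" or "wrist"; returns (picture, depth): 384x512x3 uint8, red, green, blue; 384x512 float32, m along the optical axis (not along the pixel's ray), 0 where there is no reading.
- camera_model(name): a dict with "mtx" (3x3 intrinsics, pixels), "view" (4x4, takes a point from world to camera coordinates); the wrist camera has in their place "tool_from_camera" (4x4, takes a point from camera to tool coordinates, whose origin is the TCP and whose axes are the flange's). Camera axes: x right, y down, z forward; pixel columns grow to the right and rows downward; lengths in m; the calibration is good to about 2 mm. A picture is of the moment at which its call begins: read the wrist's pose just before it. camera_model takes no time and is no camera call.
- robot.hand_in(): hands the job in, once; it reports no verdict.
The state is a dict: "clock": time; "qpos": joint angles; "dq": joint speeds; "tau": joint torques, N m; "position": TCP position; "tool_rot": TCP orientation; "contact_force": force on the tool from outside, world axes, zero at the start; "torque": the same for the moment, N m; "width": opening from 0.0 (shut) to 1.0 (fully open).
Only numpy, scipy, OpenCV 4.12 (cv2) and the standard library are available. Lean on these libraries where they do the work, as an engineer would, in place of code of your own. Each camera call takes 0.05 s, during which the arm holds its last target. There are 200 camera calls.

## Working session

There is one attempt and no reset: what is moved stays moved. The work goes in short steps, Python scripts to look and compute and a tool call to move; the robot and the scene stay as the last step left them, time stands still between calls to the robot, and variables do not carry over. Pictures are saved under pics/ and viewed, about 8 in all and at most 12, crops included, and the job is handed in when it is done.

Besides the shell and the picture viewer there is one more tool, called after ">>>" in YAML: its name, and indented under it one key for each argument. step_arm: Moves the arm, as the interface text tells. Its arguments: {"type":"object","properties":{"plan":{"type":"array"},"squeeze":{"type":"number"}},"required":["plan"]}

```bash
ls; mkdir -p pics; cat > h.py <<'E'
import numpy as np, cv2
from plant import monitor, read_camera, camera_model, robot
def cam(name):
    o=monitor.get_obs(); im,d=read_camera(name); m=camera_model(name); K=np.array(m["mtx"])
    if name=="wrist":
        T=np.eye(4); T[:3,:3]=o["tool_rot"]; T[:3,3]=o["position"]; P=T@np.array(m["tool_from_camera"])
    else: P=np.linalg.inv(np.array(m["view"]))
    return im,d,K,P
def pts(d,K,P):
    v,u=np.mgrid[:d.shape[0],:d.shape[1]]
    r=np.stack([(u-K[0,2])/K[0,0]*d,(v-K[1,2])/K[1,1]*d,d],-1)
    return r@P[:3,:3].T+P[:3,3]
def onplane(u,v,z,K,P):
    r=P[:3,:3]@np.linalg.inv(K)@[u,v,1]; return P[:3,3]+r*(z-P[2,3])/r[2]
def save(n,im): cv2.imwrite("pics/"+n,im[...,::-1])
E
python3 - <<'E'
from h import *
for n in ["scene","top"]:
    im,d,K,P=cam(n); save(n+"0.png",cv2.resize(im,(800,600)) ); np.savez(n+"0.npz",im=im,d=d,K=K,P=P); print(P.round(3),K)
print({k:np.round(v,3) for k,v in monitor.get_obs().items()})
E
```

```text
pics
[[-0.743  0.472 -0.475  1.339]
 [ 0.669  0.512 -0.538  0.801]
 [-0.011 -0.718 -0.696  1.178]
 [ 0.     0.     0.     1.   ]] [[497.56087835   0.         253.24590019]
 [  0.         497.56087835 187.40653919]
 [  0.           0.           1.        ]]
[[ 0.003 -0.989  0.149  0.444]
 [-1.    -0.004 -0.008 -0.048]
 [ 0.009 -0.149 -0.989  1.127]
 [ 0.     0.     0.     1.   ]] [[366.68473236   0.         253.64315558]
 [  0.         366.68473236 196.46644384]
 [  0.           0.           1.        ]]
{'clock': np.float64(0.1), 'qpos': array([-1.251,  0.616, -0.013,  1.425,  0.008,  1.103, -0.04 ]), 'dq': array([ 0.001, -0.002, -0.   , -0.006,  0.001, -0.001,  0.   ]), 'tau': array([ 2.0000e-03, -4.7038e+01,  2.6000e-01, -1.7157e+01,  1.0000e-02,
        6.0000e-03, -0.0000e+00]), 'position': array([0.221, 0.611, 0.244]), 'tool_rot': array([[-0.94 ,  0.34 , -0.001],
       [ 0.34 ,  0.94 , -0.002],
       [ 0.   , -0.002, -1.   ]]), 'contact_force': array([0.299, 0.048, 0.119]), 'torque': array([-0.002,  0.019, -0.039]), 'width': np.float64(0.998)}
```

View pics/top0.png

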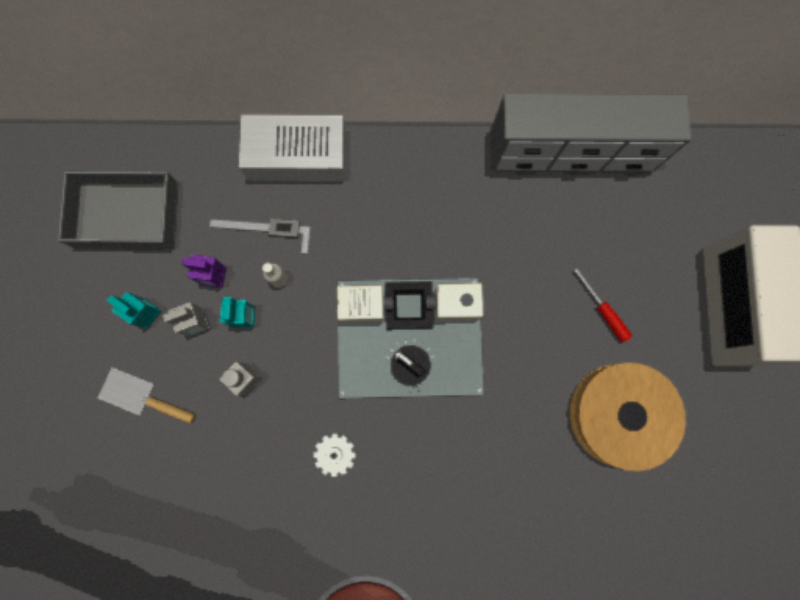

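View pics/scene0.png

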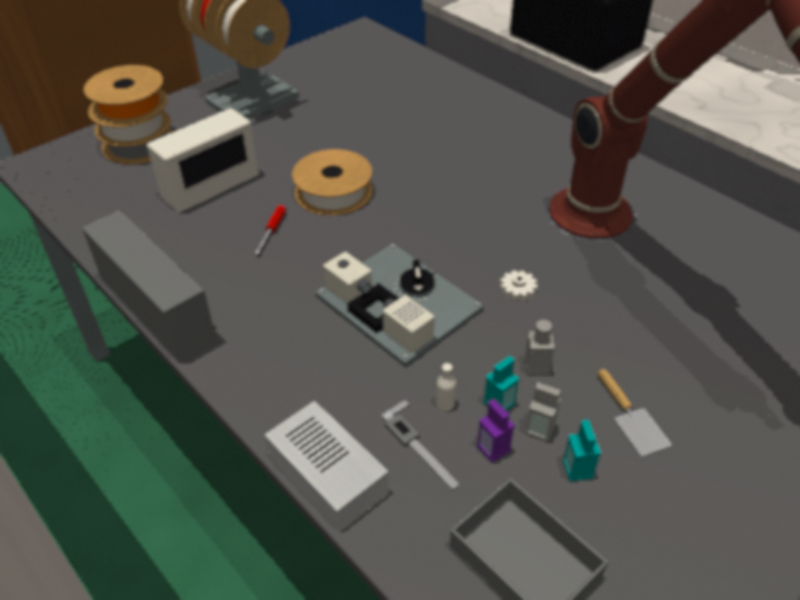

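Candidates in the top picture (800x600): grey finned block at (185,318); plain grey block with a round post at (237,377); turquoise ones at (133,310) and (237,312); purple at (205,270). I choose the grey finned one. The checker is at about (410,305), and the dial at (410,365) has its pointer up and to the left.

```bash
python3 - <<'E'
from h import *
def load(n):
    z=np.load(n+"0.npz"); return z["im"],z["d"],z["K"],z["P"]
for n in ["top","scene"]:
    im,d,K,P=load(n); X=pts(d,K,P); ok=(d>0)
    c=onplane(118,203,.1,*load("top")[2:])if n=="top" else c
    print(n,"guess",c.round(3), "desk z", np.median(X[ok&(abs(X[...,2])<.02)][:,2]).round(4))
    near=ok&(np.hypot(X[...,0]-c[0],X[...,1]-c[1])<.05)
    sat=im.max(-1).astype(int)-im.min(-1)<40
    for lo,hi,nm in [(.112,.13,"fin"),(.074,.087,"shoulder")]:
        s=near&sat&(X[...,2]>lo)&(X[...,2]<hi); q=X[s]
        if len(q)>5:
            r=cv2.minAreaRect((q[:,:2]*1000).astype(np.float32)); print(nm,len(q),q.mean(0).round(4),r)
# checker heads: white, z .084
im,d,K,P=load("top"); X=pts(d,K,P)
ck=onplane(410*.64,305*.64,.04,K,P); print("ck",ck)
s=(d>0)&(np.hypot(X[...,0]-ck[0],X[...,1]-ck[1])<.17)&(X[...,2]>.07)&(X[...,2]<.1)&(im.min(-1)>120)
n,lab,st,ce=cv2.connectedComponentsWithStats(s.astype(np.uint8))
for i in range(1,n):
    if st[i,4]>50:
        q=X[lab==i]; print(st[i],cv2.minAreaRect((q[:,:2]*1000).astype(np.float32)),q[:,2].mean())
# plate
s=(d>0)&(abs(X[...,0]-ck[0]+.06)<.17)&(abs(X[...,1]-ck[1])<.19)&(X[...,2]>.012)
q=X[s]; print("plate",cv2.minAreaRect((q[:,:2]*1000).astype(np.float32)))
c=(135*.64,312*.64)
W=im[170:275,55:180]; sc=im[220:310,290:400]
a=cv2.resize(W,(600,504),interpolation=3); save("crop0.png",a)
im2=load("scene")[0]; save("crop1.png",cv2.resize(im2[200:320,290:400],(550,600),interpolation=3))
E
```

```text
top guess [0.578 0.325 0.1  ] desk z 0.0009
fin 87 [0.5814 0.3356 0.1201] ((581.7824096679688, 336.4117126464844), (15.108616828918457, 41.36684799194336), 21.86429214477539)
shoulder 143 [0.5778 0.3323 0.0807] ((581.670166015625, 337.44921875), (44.47564697265625, 45.24625778198242), 20.653549194335938)
scene guess [0.578 0.325 0.1  ] desk z 0.0012
fin 93 [0.5854 0.3397 0.1193] ((584.1497802734375, 338.92022705078125), (18.973369598388672, 41.1513786315918), 14.933052062988281)
shoulder 126 [0.5947 0.3437 0.0804] ((586.415771484375, 339.5821838378906), (44.017250061035156, 43.39460754394531), 21.999414443969727)
ck [ 0.61136185 -0.08307553  0.04      ]
[280 181  29  22 571] ((615.969482421875, -173.37689208984375), (82.30500793457031, 62.97032928466797), 89.72315216064453) 0.08451845776298723
[216 183  29  22 611] ((609.6450805664062, 11.818756103515625), (61.93415069580078, 81.1228256225586), 0.5481195449829102) 0.08512126117964798
plate ((553.0556030273438, -81.90733337402344), (230.36073303222656, 278.94287109375), 1.2619502544403076)
```

View pics/crop1.png

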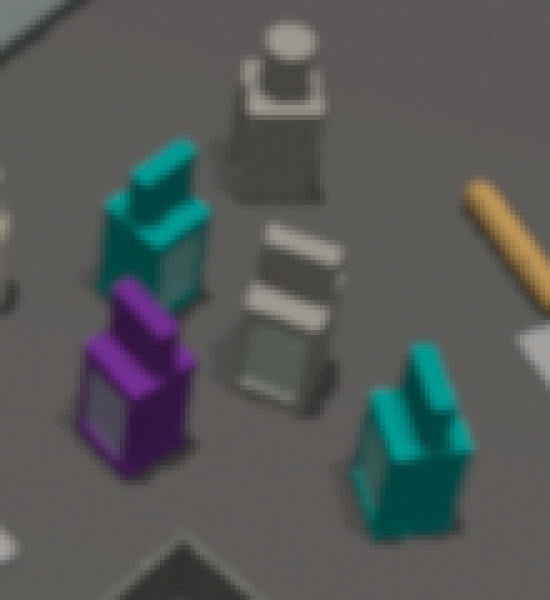

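The crop shows the grey finned block with a clear window on the face below the fin, so the choice holds. The block with the round post is the blank. I'll go above the cell.

>>> step_arm:
  plan:
    - {"dp": [-36, -11, 0], "angular": [0, 0, 0], "gripper": 0}
    - {"dp": [-36, -11, 0], "angular": [0, 0, 0], "gripper": 0}
    - {"dp": [-36, -11, 0], "angular": [0, 0, 0], "gripper": 0}
    - {"dp": [-36, -11, 0], "angular": [0, 0, 0], "gripper": 0}
    - {"dp": [-36, -11, 0], "angular": [0, 0, 0], "gripper": 0}
    - {"dp": [-36, -11, 0], "angular": [0, 0, 0], "gripper": 0}
    - {"dp": [-36, -11, 0], "angular": [0, 0, 0], "gripper": 0}
    - {"dp": [-36, -11, 0], "angular": [0, 0, 0], "gripper": 0}
    - {"dp": [-36, -11, 0], "angular": [0, 0, 0], "gripper": 0}
    - {"dp": [-36, -11, 0], "angular": [0, 0, 0], "gripper": 0}
    - {"dp": [-36, -11, 0], "angular": [0, 0, 0], "gripper": 0}
    - {"dp": [-37, -13, 0], "angular": [0, 0, 0], "gripper": 0}
    - {"dp": [0, 0, 0], "angular": [0, 0, 8], "gripper": 0}
    - {"dp": [0, 0, 0], "angular": [0, 0, 8], "gripper": 0}
    - {"dp": [0, 0, 0], "angular": [0, 0, 8], "gripper": 0}
    - {"dp": [0, 0, 0], "angular": [0, 0, 8], "gripper": 0}
    - {"dp": [0, 0, 0], "angular": [0, 0, 8], "gripper": 0}
    - {"dp": [0, 0, 0], "angular": [0, 0, 8], "gripper": 0}
    - {"dp": [0, 0, 0], "angular": [0, 0, 1], "gripper": 0}
    - {"dp": [0, 0, 0], "angular": [0, 0, 0], "gripper": 0}
  squeeze: 40

```text
clock: 2.1
position: [0.5822, 0.3382, 0.2448]
tool_rot: [[-0.363, 0.932, -0.001], [0.932, 0.363, -0.001], [-0.0, -0.001, -1.0]]
contact_force: [0.1, 1.1, 0.1]
width: 0.498
```

```bash
python3 - <<'E'
from h import *
im,d,K,P=cam("wrist"); save("w1.png",im); np.savez("w1.npz",im=im,d=d,K=K,P=P)
o=monitor.get_obs(); p=o["position"]; R=o["tool_rot"]; print(p,R.round(3),o["width"],o["clock"])
X=pts(d,K,P); sat=im.max(-1).astype(int)-im.min(-1)<40
near=(d>0)&sat&(np.hypot(X[...,0]-.583,X[...,1]-.338)<.05)
for lo,hi in [(.112,.13),(.072,.087)]:
    q=X[near&(X[...,2]>lo)&(X[...,2]<hi)]
    if len(q)>5: 
        c,s,a=cv2.minAreaRect((q[:,:2]*1000).astype(np.float32)); print(len(q),c,s,a,q[:,2].mean(), "tool mm",R.T@(np.array([*c,0])-p*[1000,1000,0]))
E
```

```text
[0.58235871 0.33809901 0.24488403] [[-0.363  0.932 -0.001]
 [ 0.932  0.363 -0.   ]
 [-0.    -0.001 -1.   ]] 0.49831349626380866 2.15
595 (582.3280639648438, 336.2510986328125) (13.583639144897461, 42.27153015136719) 21.555349349975586 0.1200505240267917 tool mm [-1.71085818e+00 -6.99061517e-01  9.10834927e-04]
1040 (582.6424560546875, 336.71087646484375) (44.02393341064453, 43.9933967590332) 21.185136795043945 0.08023197538623791 tool mm [-1.39648897e+00 -2.39268260e-01  4.60022053e-04]
```

View pics/w1.png

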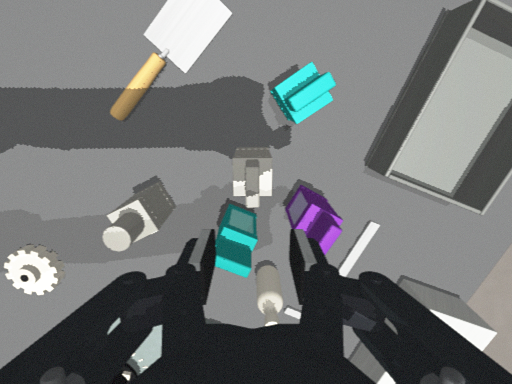

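The wrist view shows the cell at about (252,175) between the jaw lines, and the offset is under 2 mm. The neighbours are clear of the fingers. I'll descend and grip.

>>> step_arm:
  plan:
    - {"dp": [-1.5, -0.5, 25], "angular": [0, 0, 0], "gripper": 0}
    - {"dp": [0, 0, 25], "angular": [0, 0, 0], "gripper": 0}
    - {"dp": [0, 0, 25], "angular": [0, 0, 0], "gripper": 0}
    - {"dp": [0, 0, 25], "angular": [0, 0, 0], "gripper": 0}
    - {"dp": [0, 0, 25], "angular": [0, 0, 0], "gripper": 0}
    - {"dp": [0, 0, 12], "angular": [0, 0, 0], "gripper": 0}
    - {"dp": [0, 0, 8], "angular": [0, 0, 0], "gripper": 0}
    - {"dp": [0, 0, 0], "angular": [0, 0, 0], "gripper": 0}
    - {"dp": [0, 0, 0], "angular": [0, 0, 0], "gripper": -0.5}
    - {"dp": [0, 0, 0], "angular": [0, 0, 0], "gripper": -1}
    - {"dp": [0, 0, 0], "angular": [0, 0, 0], "gripper": -1}
    - {"dp": [0, 0, 0], "angular": [0, 0, 0], "gripper": -1}
    - {"dp": [0, 0, 0], "angular": [0, 0, 0], "gripper": -1}
    - {"dp": [0, 0, 0], "angular": [0, 0, 0], "gripper": -1}
    - {"dp": [0, 0, 0], "angular": [0, 0, 0], "gripper": -1}
  squeeze: 45

```text
clock: 3.65
position: [0.5835, 0.3369, 0.1017]
tool_rot: [[-0.361, 0.933, 0.002], [0.933, 0.361, 0.001], [0.0, 0.002, -1.0]]
contact_force: [-0.4, 0.4, 6.4]
width: 0.16
```

>>> step_arm:
  plan:
    - {"dp": [0, 0, -6], "angular": [0, 0, 0], "gripper": -1}
    - {"dp": [0, 0, -14], "angular": [0, 0, 0], "gripper": -1}
    - {"dp": [0, 0, -25], "angular": [0, 0, 0], "gripper": -1}
    - {"dp": [0, 0, -30], "angular": [0, 0, 0], "gripper": -1}
    - {"dp": [0, 0, -30], "angular": [0, 0, 0], "gripper": -1}
    - {"dp": [0, 0, -30], "angular": [0, 0, 0], "gripper": -1}
    - {"dp": [0, 0, -20], "angular": [0, 0, 0], "gripper": -1}
    - {"dp": [0, 0, -5], "angular": [0, 0, 0], "gripper": -1}
    - {"dp": [0, 0, 0], "angular": [0, 0, 0], "gripper": -1}

```text
clock: 4.55
position: [0.5825, 0.3365, 0.2608]
tool_rot: [[-0.361, 0.933, 0.0], [0.933, 0.361, 0.0], [0.0, 0.0, -1.0]]
contact_force: [0.6, 0.1, -3.1]
width: 0.156
```

>>> step_arm:
  plan:
    - {"dp": [-10, -3, 0], "angular": [0, 0, 0], "gripper": -1}
    - {"dp": [-20, -6, 0], "angular": [0, 0, 0], "gripper": -1}
    - {"dp": [-30, -9, 0], "angular": [0, 0, 0], "gripper": -1}
    - {"dp": [-30, -9, 0], "angular": [0, 0, 0], "gripper": -1}
    - {"dp": [-30, -9, 0], "angular": [0, 0, 0], "gripper": -1}
    - {"dp": [-30, -9, 0], "angular": [0, 0, 0], "gripper": -1}
    - {"dp": [-30, -9, 0], "angular": [0, 0, 0], "gripper": -1}
    - {"dp": [-30, -9, 0], "angular": [0, 0, 0], "gripper": -1}
    - {"dp": [-30, -9, 0], "angular": [0, 0, 0], "gripper": -1}
    - {"dp": [-30, -9, 0], "angular": [0, 0, 0], "gripper": -1}
    - {"dp": [-30, -10, 0], "angular": [0, 0, 0], "gripper": -1}
    - {"dp": [-30, -10, 0], "angular": [0, 0, 0], "gripper": -1}
    - {"dp": [-30, -10, 0], "angular": [0, 0, 0], "gripper": -1}
    - {"dp": [-25, -8, 0], "angular": [0, 0, 0], "gripper": -1}
    - {"dp": [-15, -5, 0], "angular": [0, 0, 0], "gripper": -1}
    - {"dp": [0, 0, 0], "angular": [0, 0, 0], "gripper": -1}

```text
clock: 6.15
position: [0.6098, -0.0865, 0.2598]
tool_rot: [[-0.354, 0.935, -0.002], [0.935, 0.354, -0.003], [-0.002, -0.003, -1.0]]
contact_force: [0.1, 0.4, -2.6]
width: 0.154
```

>>> step_arm:
  plan:
    - {"dp": [0, 0, 0], "angular": [0, 0, -4], "gripper": -1}
    - {"dp": [0, 0, 0], "angular": [0, 0, -6], "gripper": -1}
    - {"dp": [0, 0, 0], "angular": [0, 0, -6], "gripper": -1}
    - {"dp": [0, 0, 0], "angular": [0, 0, -6], "gripper": -1}
    - {"dp": [0, 0, 0], "angular": [0, 0, -6], "gripper": -1}
    - {"dp": [0, 0, 0], "angular": [0, 0, -6], "gripper": -1}
    - {"dp": [0, 0, 0], "angular": [0, 0, -6], "gripper": -1}
    - {"dp": [0, 0, 0], "angular": [0, 0, -6], "gripper": -1}
    - {"dp": [0, 0, 0], "angular": [0, 0, -6], "gripper": -1}
    - {"dp": [0, 0, 0], "angular": [0, 0, -6], "gripper": -1}
    - {"dp": [0, 0, 0], "angular": [0, 0, -6], "gripper": -1}
    - {"dp": [0, 0, 0], "angular": [0, 0, -6], "gripper": -1}
    - {"dp": [0, 0, 0], "angular": [0, 0, 0], "gripper": -1}
    - {"dp": [0, 0, 0], "angular": [0, 0, 0], "gripper": -1}

```text
clock: 7.55
position: [0.611, -0.08, 0.2601]
tool_rot: [[-1.0, -0.019, -0.001], [-0.019, 1.0, 0.001], [0.001, 0.001, -1.0]]
contact_force: [0.7, -0.4, -3.1]
width: 0.156
```

```bash
python3 - <<'E'
from h import *
im,d,K,P=cam("wrist"); np.savez("w2.npz",im=im,d=d,K=K,P=P)
im2,d2,K2,P2=cam("scene"); np.savez("s2.npz",im=im2,d=d2,K=K2,P=P2)
save("w2.png",np.hstack([cv2.resize(im,(400,300)),cv2.resize(im2,(400,300))]))
o=monitor.get_obs(); p=o["position"]; R=o["tool_rot"]; print(p,R.round(3),o["width"],o["clock"],o["contact_force"])
X=pts(d,K,P)
for lo,hi in [(.077,.09),(.036,.047),(.014,.022)]:
    q=(d>0)&(abs(X[...,0]-.613)<.2)&(abs(X[...,1]+.081)<.2)&(X[...,2]>lo)&(X[...,2]<hi)
    n,lab,st,ce=cv2.connectedComponentsWithStats(q.astype(np.uint8))
    for i in range(1,n):
        if st[i,4]>150:
            y=X[lab==i]; print(lo,st[i],cv2.minAreaRect((y[:,:2]*1000).astype(np.float32)),y[:,2].mean().round(4))
E
```

```text
[ 0.61108222 -0.08054027  0.26017281] [[-1.    -0.019 -0.   ]
 [-0.019  1.     0.   ]
 [ 0.     0.    -1.   ]] 0.15689745132570185 7.65 [-0.39116023 -0.25590166 -3.04887392]
0.077 [ 292  147   79   54 3933] ((610.270263671875, 9.606559753417969), (63.454586029052734, 86.96998596191406), 0.9258066415786743) 0.0845
0.077 [ 134  148   91   54 3970] ((615.2274169921875, -164.31640625), (64.29014587402344, 101.12225341796875), 1.3417506217956543) 0.0843
0.036 [ 220   38   63   68 1804] ((498.2323303222656, -84.13836669921875), (74.01941680908203, 74.4762191772461), 1.1604100465774536) 0.037
0.036 [ 216  132   72   39 1669] ((592.069580078125, -81.33076477050781), (48.22732162475586, 90.02584838867188), 1.4260449409484863) 0.0417
0.014 [  136    20   232   142 22111] ((523.4500732421875, -83.1004638671875), (170.9416961669922, 280.6183776855469), 1.4051315784454346) 0.0184
0.014 [235 149  35  21 729] ((606.5484619140625, -80.81075286865234), (28.37809181213379, 47.25770568847656), 1.011388897895813) 0.0185
```

View pics/w2.png

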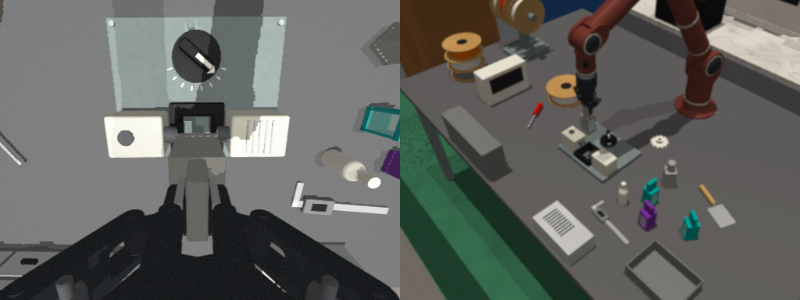

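The wrist view shows the held cell at about (195,190), above the socket, with its fin across the light path. The yaw matches the checker at 1.3 degrees. Several cues put the socket centre near (0.6133, -0.0812). I'll go down to just above the mouth, then slowly in.

>>> step_arm:
  plan:
    - {"dp": [-2.2, -0.7, 0], "angular": [0, 0, -0.2], "gripper": -1}
    - {"dp": [0, 0, 15], "angular": [0, 0, 0], "gripper": -1}
    - {"dp": [0, 0, 20], "angular": [0, 0, 0], "gripper": -1}
    - {"dp": [0, 0, 20], "angular": [0, 0, 0], "gripper": -1}
    - {"dp": [0, 0, 20], "angular": [0, 0, 0], "gripper": -1}
    - {"dp": [0, 0, 15], "angular": [0, 0, 0], "gripper": -1}
    - {"dp": [0, 0, 8], "angular": [0, 0, 0], "gripper": -1}
    - {"dp": [0, 0, 4], "angular": [0, 0, 0], "gripper": -1}
    - {"dp": [0, 0, 0], "angular": [0, 0, 0], "gripper": -1}
    - {"dp": [0, 0, 0], "angular": [0, 0, 0], "gripper": -1}

```text
clock: 8.65
position: [0.6141, -0.082, 0.1592]
tool_rot: [[-1.0, -0.023, 0.002], [-0.023, 1.0, -0.0], [-0.002, -0.0, -1.0]]
contact_force: [0.2, -0.2, -3.2]
width: 0.154
```

>>> step_arm:
  plan:
    - {"dp": [0, 0, 3], "angular": [0, 0, 0], "gripper": -1}
    - {"dp": [0, 0, 3], "angular": [0, 0, 0], "gripper": -1}
    - {"dp": [0, 0, 2], "angular": [0, 0, 0], "gripper": -1}
    - {"dp": [0, 0, 2], "angular": [0, 0, 0], "gripper": -1}
    - {"dp": [0, 0, 2], "angular": [0, 0, 0], "gripper": -1}
    - {"dp": [0, 0, 2], "angular": [0, 0, 0], "gripper": -1}
    - {"dp": [0, 0, 2], "angular": [0, 0, 0], "gripper": -1}
    - {"dp": [0, 0, 2], "angular": [0, 0, 0], "gripper": -1}
    - {"dp": [0, 0, 0], "angular": [0, 0, 0], "gripper": -1}

```text
clock: 9.55
position: [0.6132, -0.0819, 0.1399]
tool_rot: [[-1.0, -0.023, -0.001], [-0.023, 1.0, 0.0], [0.001, 0.0, -1.0]]
contact_force: [0.6, -0.2, -3.3]
width: 0.154
```

No contact, and the cell is already inside the mouth. I'll continue.

>>> step_arm:
  plan:
    - {"dp": [0, 0, 1.5], "angular": [0, 0, 0], "gripper": -1}
    - {"dp": [0, 0, 1.5], "angular": [0, 0, 0], "gripper": -1}
    - {"dp": [0, 0, 1.5], "angular": [0, 0, 0], "gripper": -1}
    - {"dp": [0, 0, 1.5], "angular": [0, 0, 0], "gripper": -1}
    - {"dp": [0, 0, 1.5], "angular": [0, 0, 0], "gripper": -1}
    - {"dp": [0, 0, 1.5], "angular": [0, 0, 0], "gripper": -1}
    - {"dp": [0, 0, 0], "angular": [0, 0, 0], "gripper": -1}

```text
clock: 10.25
position: [0.6133, -0.0816, 0.1309]
tool_rot: [[-1.0, -0.023, -0.001], [-0.023, 1.0, 0.001], [0.001, 0.001, -1.0]]
contact_force: [-0.1, 1.4, -3.0]
width: 0.159
```

>>> step_arm:
  plan:
    - {"dp": [0, 0, 1.5], "angular": [0, 0, 0], "gripper": -1}
    - {"dp": [0, 0, 1.5], "angular": [0, 0, 0], "gripper": -1}
    - {"dp": [0, 0, 1.5], "angular": [0, 0, 0], "gripper": -1}
    - {"dp": [0, 0, 1.5], "angular": [0, 0, 0], "gripper": -1}
    - {"dp": [0, 0, 1.5], "angular": [0, 0, 0], "gripper": -1}
    - {"dp": [0, 0, 1], "angular": [0, 0, 0], "gripper": -1}
    - {"dp": [0, 0, 1], "angular": [0, 0, 0], "gripper": -1}
    - {"dp": [0, 0, 0], "angular": [0, 0, 0], "gripper": -1}

```text
clock: 11.05
position: [0.6134, -0.0817, 0.1216]
tool_rot: [[-1.0, -0.023, -0.0], [-0.023, 1.0, 0.0], [0.0, 0.0, -1.0]]
contact_force: [0.8, 2.6, -3.8]
width: 0.156
```

>>> step_arm:
  plan:
    - {"dp": [0, 0, 0.7], "angular": [0, 0, 0], "gripper": -1}
    - {"dp": [0, 0, 0.7], "angular": [0, 0, 0], "gripper": -1}
    - {"dp": [0, 0, 0.7], "angular": [0, 0, 0], "gripper": -1}
    - {"dp": [0, 0, 0], "angular": [0, 0, 0], "gripper": -1}

```text
clock: 11.45
position: [0.6135, -0.0817, 0.1197]
tool_rot: [[-1.0, -0.023, 0.0], [-0.023, 1.0, 0.0], [-0.0, 0.0, -1.0]]
contact_force: [-0.4, 2.1, -2.1]
width: 0.158
```

>>> step_arm:
  plan:
    - {"dp": [0, 0, 0.6], "angular": [0, 0, 0], "gripper": -1}
    - {"dp": [0, 0, 0.6], "angular": [0, 0, 0], "gripper": -1}
    - {"dp": [0, 0, 0], "angular": [0, 0, 0], "gripper": -1}

```text
clock: 11.75
position: [0.6136, -0.0818, 0.1197]
tool_rot: [[-1.0, -0.023, 0.001], [-0.023, 1.0, 0.0], [-0.001, 0.0, -1.0]]
contact_force: [-1.7, 2.4, 4.2]
width: 0.156
```

The cell bottomed at TCP z 0.1197, the predicted home height, with a light contact of about 7 N. I'll release, rise and look.

>>> step_arm:
  plan:
    - {"dp": [0, 0, 0], "angular": [0, 0, 0], "gripper": -0.5}
    - {"dp": [0, 0, 0], "angular": [0, 0, 0], "gripper": -0.2}
    - {"dp": [0, 0, 0], "angular": [0, 0, 0], "gripper": 0}
    - {"dp": [0, 0, 0], "angular": [0, 0, 0], "gripper": 0}
    - {"dp": [0, 0, -10], "angular": [0, 0, 0], "gripper": 0}
    - {"dp": [0, 0, -20], "angular": [0, 0, 0], "gripper": 0}
    - {"dp": [0, 0, -25], "angular": [0, 0, 0], "gripper": 0}
    - {"dp": [0, 0, -25], "angular": [0, 0, 0], "gripper": 0}
    - {"dp": [0, 0, -25], "angular": [0, 0, 0], "gripper": 0}
    - {"dp": [0, 0, -15], "angular": [0, 0, 0], "gripper": 0}
    - {"dp": [0, 0, 0], "angular": [0, 0, 0], "gripper": 0}

```text
clock: 12.85
position: [0.6151, -0.0822, 0.242]
tool_rot: [[-1.0, -0.023, 0.007], [-0.023, 1.0, -0.001], [-0.007, -0.001, -1.0]]
contact_force: [0.1, -0.4, -0.2]
width: 0.5
```

```bash
python3 - <<'E'
from h import *
im,d,K,P=cam("wrist"); save("w3.png",im)
o=monitor.get_obs(); p=o["position"]; R=o["tool_rot"]; print(p,o["width"],o["clock"],o["contact_force"])
X=pts(d,K,P)
def rep(nm,c,r,lo,hi,extra=True):
    m=(d>0)&(np.hypot(X[...,0]-c[0],X[...,1]-c[1])<r)&(X[...,2]>lo)&(X[...,2]<hi)&extra
    y=X[m]
    if len(y)>5: print(nm,len(y),cv2.minAreaRect((y[:,:2]*1000).astype(np.float32)),y[:,2].mean().round(4),y[:,2].std().round(4))
rep("fin",(.613,-.082),.04,.125,.15)
rep("shoulder",(.613,-.082),.035,.09,.105)
rep("bar",(.498,-.084),.04,.06,.08)
rep("white",(.498,-.084),.04,.05,.08,im.min(-1)>130)
rep("flange",(.498,-.084),.045,.03,.04)
E
```

```text
[ 0.61401176 -0.08208795  0.24001578] 0.5008429914589427 12.9 [-0.38526016 -0.48457347 -1.6155653 ]
fin 702 ((612.46142578125, -82.44429779052734), (42.08064270019531, 12.884604454040527), 1.419022798538208) 0.1379 0.0019
shoulder 1230 ((612.6757202148438, -82.33517456054688), (44.45412826538086, 44.026004791259766), 1.6628942489624023) 0.0981 0.0015
bar 970 ((498.2710266113281, -83.69136047363281), (55.84670639038086, 16.137765884399414), 52.01323318481445) 0.07 0.0016
white 178 ((507.29266357421875, -72.71114349365234), (27.898977279663086, 7.818994522094727), 46.7364501953125) 0.071 0.0013
flange 2750 ((498.10540771484375, -83.72962951660156), (75.09834289550781, 74.96656799316406), 55.29407501220703) 0.0364 0.0008
```

View pics/w3.png

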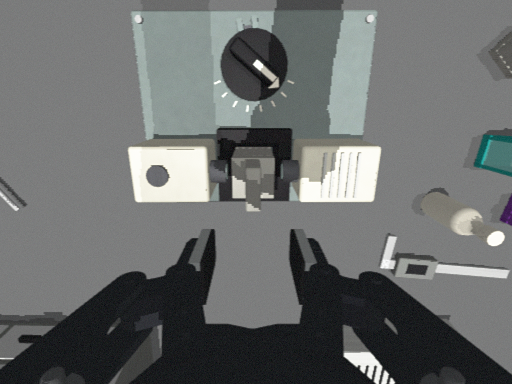

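The wrist view shows the cell upright in the socket at (252,175), with its fin across the beam between the two barrels. The fin top at 0.138 and shoulder at 0.098 mean it is fully home. The dial at (253,63) has its pointer toward (275,85), bar yaw 52 degrees. Next, the dial.

>>> step_arm:
  plan:
    - {"dp": [25.5, 0.2, 0], "angular": [0, 0, 0], "gripper": 0}
    - {"dp": [30, 0.3, 0], "angular": [0, 0, 0], "gripper": 0}
    - {"dp": [30, 0.3, 0], "angular": [0, 0, 0], "gripper": 0}
    - {"dp": [30, 0.3, 0], "angular": [0, 0, 0], "gripper": 0}
    - {"dp": [0, 0, 0], "angular": [0, 0, -7], "gripper": 0}
    - {"dp": [0, 0, 0], "angular": [0, 0, -7], "gripper": 0}
    - {"dp": [0, 0, 0], "angular": [0, 0, -7], "gripper": 0}
    - {"dp": [0, 0, 0], "angular": [0, 0, -7], "gripper": 0}
    - {"dp": [0, 0, 0], "angular": [0, 0, -7], "gripper": 0}
    - {"dp": [0, 0, 0], "angular": [0, 0, -7], "gripper": 0}
    - {"dp": [0, 0, 0], "angular": [0, 0, -8], "gripper": 0}
    - {"dp": [0, 0, 0], "angular": [0, 0, 0], "gripper": 0}
    - {"dp": [0, 0, 0], "angular": [0, 0, 0], "gripper": 0}

```text
clock: 14.2
position: [0.4974, -0.0836, 0.2377]
tool_rot: [[-0.627, -0.779, -0.002], [-0.779, 0.627, 0.0], [0.001, 0.002, -1.0]]
contact_force: [0.3, -0.2, 0.4]
width: 0.501
```

```bash
python3 - <<'E'
from h import *
im,d,K,P=cam("wrist")
o=monitor.get_obs(); p=o["position"]; R=o["tool_rot"]; print(p,R.round(3),o["clock"],o["qpos"].round(2))
X=pts(d,K,P)
for r,lo,hi in [(.04,.06,.08),(.045,.03,.04)]:
    y=X[(d>0)&(np.hypot(X[...,0]-.4982,X[...,1]+.0837)<r)&(X[...,2]>lo)&(X[...,2]<hi)]
    if len(y): 
        c,s,a=cv2.minAreaRect((y[:,:2]*1000).astype(np.float32)); print(c,s,a,"tool mm",R.T@(np.array([*c,0])-p*[1000,1000,0]))
E
```

```text
[ 0.49752055 -0.08358987  0.23794287] [[-0.627 -0.779 -0.001]
 [-0.779  0.627  0.   ]
 [ 0.001  0.001 -1.   ]] 14.25 [ 0.34  0.41 -0.31  1.84  0.15  0.91  2.43]
(498.0053405761719, -84.1352767944336) (56.24736404418945, 14.89677619934082) 51.43536376953125 tool mm [ 0.12110892 -0.71959846 -0.00073168]
(497.1506652832031, -84.12580108642578) (73.86132049560547, 74.75566864013672) 51.02159881591797 tool mm [ 6.49435979e-01 -4.77138879e-02  4.04002959e-04]
```

>>> step_arm:
  plan:
    - {"dp": [0, -0.4, 30], "angular": [0, 0, 0], "gripper": 0}
    - {"dp": [0, 0, 35], "angular": [0, 0, 0], "gripper": 0}
    - {"dp": [0, 0, 35], "angular": [0, 0, 0], "gripper": 0}
    - {"dp": [0, 0, 30], "angular": [0, 0, 0], "gripper": 0}
    - {"dp": [0, 0, 25], "angular": [0, 0, 0], "gripper": 0}
    - {"dp": [0, 0, 15], "angular": [0, 0, 0], "gripper": 0}
    - {"dp": [0, 0, 9], "angular": [0, 0, 0], "gripper": 0}
    - {"dp": [0, 0, 0], "angular": [0, 0, 0], "gripper": 0}
    - {"dp": [0, 0, 0], "angular": [0, 0, 0], "gripper": -0.4}
    - {"dp": [0, 0, 0], "angular": [0, 0, 0], "gripper": -1}
    - {"dp": [0, 0, 0], "angular": [0, 0, 0], "gripper": -1}
    - {"dp": [0, 0, 0], "angular": [0, 0, 0], "gripper": -1}
    - {"dp": [0, 0, 0], "angular": [0, 0, 0], "gripper": -1}
    - {"dp": [0, 0, 0], "angular": [0, 0, 0], "gripper": -1}
    - {"dp": [0, 0, 0], "angular": [0, 0, 0], "gripper": -1}
  squeeze: 40

```text
clock: 15.75
position: [0.4984, -0.0834, 0.0605]
tool_rot: [[-0.625, -0.781, 0.001], [-0.781, 0.625, 0.0], [-0.001, -0.001, -1.0]]
contact_force: [-2.4, 1.2, 5.9]
width: 0.178
```

>>> step_arm:
  plan:
    - {"dp": [0, 0, 0], "angular": [0, 0, 4], "gripper": -1}
    - {"dp": [0, 0, 0], "angular": [0, 0, 4], "gripper": -1}
    - {"dp": [0, 0, 0], "angular": [0, 0, 4], "gripper": -1}
    - {"dp": [0, 0, 0], "angular": [0, 0, 4], "gripper": -1}
    - {"dp": [0, 0, 0], "angular": [0, 0, 4], "gripper": -1}
    - {"dp": [0, 0, 0], "angular": [0, 0, 4], "gripper": -1}
    - {"dp": [0, 0, 0], "angular": [0, 0, 4], "gripper": -1}
    - {"dp": [0, 0, 0], "angular": [0, 0, 4], "gripper": -1}
    - {"dp": [0, 0, 0], "angular": [0, 0, 4], "gripper": -1}
    - {"dp": [0, 0, 0], "angular": [0, 0, 4], "gripper": -1}
    - {"dp": [0, 0, 0], "angular": [0, 0, 4], "gripper": -1}
    - {"dp": [0, 0, 0], "angular": [0, 0, 4], "gripper": -1}
    - {"dp": [0, 0, 0], "angular": [0, 0, 4], "gripper": -1}
    - {"dp": [0, 0, 0], "angular": [0, 0, 4], "gripper": -1}
    - {"dp": [0, 0, 0], "angular": [0, 0, 4], "gripper": -1}
    - {"dp": [0, 0, 0], "angular": [0, 0, 0], "gripper": -1}
    - {"dp": [0, 0, 0], "angular": [0, 0, 0], "gripper": -1}
    - {"dp": [0, 0, 0], "angular": [0, 0, 0], "gripper": -1}

```text
clock: 17.55
position: [0.4984, -0.0833, 0.0606]
tool_rot: [[-0.989, 0.15, 0.001], [0.15, 0.989, 0.001], [-0.001, 0.001, -1.0]]
contact_force: [-2.2, 1.6, 7.0]
width: 0.178
```

>>> step_arm:
  plan:
    - {"dp": [0, 0, 0], "angular": [0, 0, 0], "gripper": -0.5}
    - {"dp": [0, 0, 0], "angular": [0, 0, 0], "gripper": -0.2}
    - {"dp": [0, 0, 0], "angular": [0, 0, 0], "gripper": 0}
    - {"dp": [0, 0, 0], "angular": [0, 0, 0], "gripper": 0}
    - {"dp": [0, 0, -10], "angular": [0, 0, 0], "gripper": 0}
    - {"dp": [0, 0, -20], "angular": [0, 0, 0], "gripper": 0}
    - {"dp": [0, 0, -30], "angular": [0, 0, 0], "gripper": 0}
    - {"dp": [0, 0, -35], "angular": [0, 0, 0], "gripper": 0}
    - {"dp": [0, 0, -35], "angular": [0, 0, 0], "gripper": 0}
    - {"dp": [0, 0, -35], "angular": [0, 0, 0], "gripper": 0}
    - {"dp": [0, 0, -15], "angular": [0, 0, 0], "gripper": 0}
    - {"dp": [0, 0, 0], "angular": [0, 0, 0], "gripper": 0}
    - {"dp": [0, 0, 0], "angular": [0, 0, 0], "gripper": 0}

```text
clock: 18.85
position: [0.4977, -0.0837, 0.2394]
tool_rot: [[-0.989, 0.151, -0.0], [0.151, 0.989, 0.0], [0.0, 0.0, -1.0]]
contact_force: [-0.2, -0.2, -0.6]
width: 0.501
```

```bash
python3 - <<'E'
from h import *
im,d,K,P=cam("wrist"); im2,d2,K2,P2=cam("scene")
o=monitor.get_obs(); print(o["position"],o["clock"],o["contact_force"])
def rep(nm,X,d,c,r,lo,hi,extra=True):
    y=X[(d>0)&(np.hypot(X[...,0]-c[0],X[...,1]-c[1])<r)&(X[...,2]>lo)&(X[...,2]<hi)&extra]
    if len(y)>5: print(nm,len(y),y.mean(0).round(4),cv2.minAreaRect((y[:,:2]*1000).astype(np.float32)))
X=pts(d,K,P); rep("bar",X,d,(.498,-.084),.04,.06,.08); rep("white",X,d,(.498,-.084),.04,.05,.08,im.min(-1)>130)
X2=pts(d2,K2,P2); rep("fin",X2,d2,(.613,-.082),.04,.125,.15); rep("shoulder",X2,d2,(.613,-.082),.035,.09,.105)
save("f.png",np.hstack([cv2.resize(im,(400,300)),cv2.resize(im2,(400,300))]))
E
```

```text
[ 0.49722642 -0.08357836  0.23827211] 18.95 [-0.27433865 -0.13089909 -0.57522273]
bar 680 [ 0.4958 -0.0832  0.07  ] ((497.82061767578125, -83.5551986694336), (15.968484878540039, 55.33818817138672), 81.84667205810547)
white 127 [ 0.5125 -0.0864  0.071 ] ((512.6002197265625, -83.9833984375), (10.500536918640137, 25.522571563720703), 81.20542907714844)
fin 74 [ 0.6152 -0.0777  0.1356] ((614.466552734375, -79.7478256225586), (44.5854377746582, 17.889432907104492), 7.776143550872803)
shoulder 110 [ 0.6194 -0.0715  0.0978] ((613.377197265625, -79.68772888183594), (49.512779235839844, 48.15480041503906), 89.96803283691406)
```

View pics/f.png

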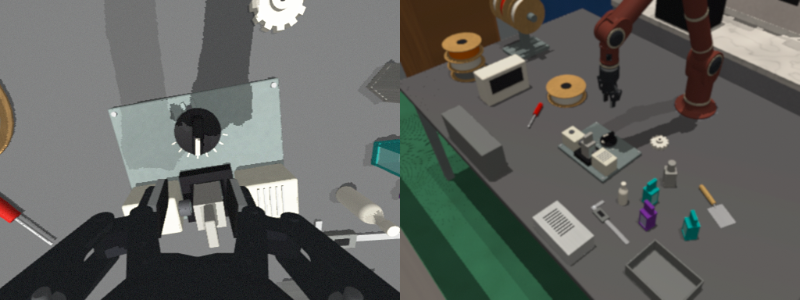

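The dial bar now lies at -8.2 degrees (pointer end at +x). The fourth click is -10 + 1.4 = -8.6 degrees, so it is on the click. The cell is still home at (210,215), and everything else is in place with the robot clear. I'll hand in.

```bash
python3 -c "
from plant import robot
print(robot.hand_in())"
```

```text
the job is handed in; nothing more can be done
None
```

I loaded the clear-window cell into the socket, then turned the dial three clicks clockwise from rest 1 to the fourth click. I let go and handed the job in at about 19 s of the 64 s allowed.

- **Cell:** it is upright and fully home. After release the fin top measured 0.138 m and the shoulder 0.098 m, as they should at full depth. Its yaw is within about 0.3° of the checker's, with the clear faces toward the heads. Contact on seating was about 7 N.
- **Dial:** after release the bar sits at about -8.2° in world terms. The fourth click should be at -8.6°, so it is on the click.
- **Surroundings:** by eye in the last pictures, the other objects in view looked undisturbed, and the robot was touching nothing.
- **Disagreement:** the last scene-camera reading put the fin about 3 mm lower and the yaw about 6° off. That came from few, coarse pixels, so I relied on the close wrist view. I did not repeat that close measurement after turning the dial.

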